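# Label the clay pots, load the rail tray and wind it out

## Robot

A 6-joint arm with a two-finger parallel gripper is mounted at the origin on the work surface. World frame = base frame: x ahead of the robot, y to its left, z up, the work surface at z = 0. Lengths are in m, angles in rad, forces in N, time in s.
With the tool pointing down it reaches from about 0.35 to 0.775 m from the base axis. Payload 7.3 kg.
Tool frame: the origin (TCP) lies between the finger pads; the fingertips stand 14 mm ahead of it and the grasp point (between the pads) lies 5 mm behind it; z points along the fingers, y is the line along which they close (so a half turn about z gives the same grasp; the last joint's range is limited). The gripper opens to 92 mm and grips with 3 to 60 N. Pads are 19 mm wide; open, the fingers measure 130 mm over their backs; the gripper's body (75 mm by 190 mm) begins 47 mm behind the grasp point.
Start: joints at [1.006, 0.342, 1.524, -0, 1.275, -0.146], TCP at [0.213, 0.48, 0.216] pointing down, gripper open.
Joint ranges: [-2.53, 2.53], [-0.77, 2.02], [0.04, 2.7], [-1, 4.14], [0.28, 2.66], [-3.11, 3.11]. Speed limits (rad/s): [2.57, 2.57, 3.14, 3.14, 3.14, 3.14].

## Interface

Orientations are given as [roll, pitch, yaw] about the fixed x, y, z axes, in that order (R = Rz(yaw) Ry(pitch) Rx(roll)).
In Python, from cell import robot, eyes gives the robot as it stands. The module is installed in compiled form; this text tells all that it offers.
- The arm moves only by the shell command python3 -m handwheel 'ROWS' [FORCE]. ROWS is JSON, one flat list of numbers, 5 for each row, row after row: the shift along the world's x, y, z in mm, then the turn about the world's z in rad, then the opening, from 0 (shut) to 1 (fully open). In form: [x, y, z, spin, jaw, x, y, z, spin, jaw, ...]. A call has 1 to 8 rows; each row shifts and turns the commanded pose from where the row before left it; what a row does not reach is not made up. A row lasts 1/10 s, in which the tool goes at most 50 mm and 8.59 degrees, less where a joint would pass 70% of its speed; a pose out of reach is approached as far as the arm can. A call with a gripper value outside its range is refused whole. The fingers move at their own pace and stop on an object; FORCE is the grip in N (left out, the last holds). Time passes only in rows, so rows that do not move let the fingers close. It gives the time, the measured TCP pose, the force, the opening and the grip force at its end, in the units of the state.
- robot.observe(): the state, without advancing time (a new reading comes with each control period).
- eyes.read_camera(name): name is "side" or "top"; returns (picture, depth): 400x640x3 uint8, blue, green, red; 400x640 float32, m along the optical axis (not along the pixel's ray), 0 where there is no reading.
- eyes.calibration(name): a dict with "fx", "fy", "cx", "cy" (pixels), "dist_coeffs" ([k1, k2, p1, p2, k3] as OpenCV has them; the pictures are not rectified), "world_to_cam" (4x4, takes a point from world to camera coordinates). Camera axes: x right, y down, z forward; pixel columns grow to the right and rows downward; lengths in m; the calibration is good to about 2 mm. A picture is of the moment at which its call begins. calibration takes no time and is no camera call.
- robot.hand_in(): hands the job in; it is judged then, once.
The state is a dict: "time": time; "qpos": joint angles; "qvel": joint speeds; "joint_efforts": joint torques, N m; "tool_pos": TCP position; "tool_rot": TCP orientation; "contact_force": force on the tool from outside, world axes, zero at the start; "torque": the same for the moment, N m; "opening": finger opening in m; "grip_force": force on a finger pad.
Only numpy, scipy, OpenCV 4.12 (cv2) and the standard library are available. Lean on these libraries where they do the work, as an engineer would, in place of code of your own. Each camera call takes 0.05 s, during which the arm holds its last target. There are 200 camera calls.

## Task

Give every square clay pot on the shelf a label: squeeze a sprung label clip off the wooden strip and let it close over one wall of the pot, with the black label plate outside the pot. Stand all the labelled pots upright in the shallow metal tray, and only when all are aboard turn the hand crank clockwise, three full turns, until the tray is at its far stop. The pots are thin clay, so hold them lightly (20 N cracks them) and do not tip them over; leave the other things on the shelf where they are.

Things in the scene. Friction and masses are not known exactly. Their poses are not given: they have to be found in the camera images.
- clip1: One of four identical sprung label clips (clothes-peg kind), 55 mm tall, 50 g, parked jaws-down on the strip, pivot 10 mm above its edge. Origin on the pivot; z up, y along the pivot, -x towards its black label plate (36 mm wide, 30 mm high, outer face 14 mm from the pivot). More on handles, jaws and use under clip2, clip3, clip4.
- clip1_arm (a joint): How far the jaws of clip1 are open: 0 empty and shut, about 0.19 when closed on a 5 mm wall (of pot or strip), 0.6 fully open at the stop. Springs shut.
- clip2: Like clip1. Handles of all clips: two steel plates 22 mm wide (y) from 2 to 28 mm above the pivot, one at -x, one at +x. Closed on a 5 mm wall they spread to 36 mm over their outsides at the top; squeezed together along x to the stop they are parallel, 24 mm over their outsides.
- clip2_arm (a joint): How far the jaws of clip2 are open: 0 empty and shut, about 0.19 when closed on a 5 mm wall (of pot or strip), 0.6 fully open at the stop. Springs shut.
- clip3: Like clip1. Jaws of all clips: reach 27 mm below the pivot; their pads, 20 mm wide and 7 mm high, are centred 22.5 mm below it and open to 14 mm at the stop. The pivot barrel (radius 5 mm) limits how deep a wall can enter; 10 mm from rim to pivot is a good seat.
- clip3_arm (a joint): How far the jaws of clip3 are open: 0 empty and shut, about 0.19 when closed on a 5 mm wall (of pot or strip), 0.6 fully open at the stop. Springs shut.
- clip4: Like clip1. Springs of all clips: squeezing the handles needs 5 to 12 N, 20 N holds them at the stop; let go, the jaws shut on a 5 mm wall with about 5 N.
- clip4_arm (a joint): How far the jaws of clip4 are open: 0 empty and shut, about 0.19 when closed on a 5 mm wall (of pot or strip), 0.6 fully open at the stop. Springs shut.
- pot1: Thin-walled square clay pot, empty and open at the top: 58 x 58 mm outside, 58 mm high, straight walls and floor 5 mm thick, about 180 g. Origin at the centre of its underside, x and y square to its walls, z up. It cracks if the fingers press on it with more than 20 N. It may be absent.
- pot2: Same as pot1; may be absent.
- pot3: Same as pot1; may be absent.
- tray: Shallow aluminium tray that runs on a fixed low track: 110 mm (x) by 330 mm (y) outside, rim 12 mm high, walls and floor 4 mm thick. Origin at the centre of its underside, 10 mm above the shelf. The crank moves it to its +y, away from the robot, 20 mm a turn, 60 mm in all; it cannot be pushed by hand.
- crank (a joint): Angle of the hand crank beside the tray (upright axis): 0 at the start (tray at home), grows as it is turned clockwise seen from above, 18.85 (three full turns) at the far stop. Stays where it is left; 2 to 4 N at the knob turns it.
- crank_knob (a point): Middle of the crank's upright wooden knob, 82 mm above the shelf: 18 mm across, 36 mm high, spins freely about itself, so the fingers need not turn with it. It stands on a flat arm, 35 mm from the axis.
- crank_axis (a point): Point on the crank's axis at the height of the knob's middle; fixed. The gear housing below is 70 x 70 mm, 50 mm high.
- strip: Upright wooden strip on a foot, fixed, that carries the parked clips: 5 mm thick (x), 270 mm long (y), upper edge 80 mm above the shelf. Foot 60 x 290 mm. Origin at the centre of its underside.
- saucer: Terracotta saucer, 100 mm across, 20 mm high. Bystander; origin under its centre.
- holder: White ceramic plant marker holder, 48 mm across, 75 mm high with its markers. Bystander; origin under its centre.
- tin: Small steel seed tin, 48 mm across, 50 mm high. Bystander; origin under its centre.
- clipper: Green plastic pruning clipper lying flat, about 170 mm long (x), 20 mm high. Bystander.
- spray: Closed white spray bottle, 68 mm across, 185 mm high. Bystander; origin under its centre.
- trowel: Hand trowel lying flat, 255 mm long (x), 26 mm high. Bystander.
There are look-alikes about, which are no part of the job. What is shaped like the clip2 but pink is not meant.

How it is judged:
By the outcome, as a careful person would: the job done as asked, in the order asked, and still so for the second after the job is handed in, with the robot touching nothing.
Of pot1, pot2, pot3 only 2 to 3 are there at a start; the rules pass over those that are not, and their reading is None.
At some moment in a run one of pot1, pot2, pot3 may be knocked a few centimetres aside while the robot is not near it.
It also fails if it takes over 210 s, if anything falls off the work surface, if the arm or the gripper's body presses on something with over 40 N, if the wrist force passes 120 N, or if a joint passes its speed limit or range.

## Working session

There is one attempt and no reset: what is moved stays moved. The work goes in short steps, Python scripts to look and compute and a shell command to move; the robot and the scene stay as the last step left them, time stands still between calls to the robot, and variables do not carry over. Pictures are saved under pics/ and viewed, at most 15 in all, crops included, and the job is handed in when it is done.

```bash
mkdir -p pics
cat > h.py <<'E'
import cv2, numpy as np
from cell import robot, eyes
def cam(n):
    p,d=eyes.read_camera(n); return p,d,eyes.calibration(n)
def K(c): return np.array([[c['fx'],0,c['cx']],[0,c['fy'],c['cy']],[0,0,1.]])
def ray(c,uv):
    n=cv2.undistortPoints(np.array(uv,float).reshape(-1,1,2),K(c),np.array(c['dist_coeffs'],float)).reshape(-1,2)
    T=np.array(c['world_to_cam']); R=T[:3,:3]; o=-R.T@T[:3,3]
    return o,np.c_[n,np.ones(len(n))]@R
def onz(c,uv,z):
    o,r=ray(c,uv); return o+r*((z-o[2])/r[:,2])[:,None]
def cloud(d,c):
    v,u=np.mgrid[:400,:640]; o,r=ray(c,np.c_[u.ravel(),v.ravel()])
    P=o+r*d.ravel()[:,None]; P[d.ravel()==0]=np.nan
    return P.reshape(400,640,3)
def px(c,P):
    T=np.array(c['world_to_cam'])
    return cv2.projectPoints(np.array(P,float).reshape(-1,1,3),cv2.Rodrigues(T[:3,:3])[0],T[:3,3],K(c),np.array(c['dist_coeffs'],float))[0].reshape(-1,2)
E
python3 - <<'E'
from h import *
for n in ("top","side"):
    p,d,c=cam(n); cv2.imwrite(f'pics/{n}0.png',p); np.savez(f'{n}0.npz',p=p,d=d)
    o,r=ray(c,[[320,200]]); print(n,o,r,c['fx'])
s=robot.observe(); print(s['time'],s['tool_pos'],s['tool_rot'],s['opening'])
E
```

```text
top [ 0.39908709 -0.00771452  1.24301415] [[ 0.14550593  0.02714038 -0.98911401]] 465.74153869477027
side [0.56212103 0.69511706 0.73059329] [[ 0.02492029 -0.73301649 -0.67987062]] 369.1520668625459
0.1 [0.21327905 0.47933228 0.21493357] [-3.14029299e+00 -1.98462825e-04  2.72279209e+00] 0.09173649870523375
```

View pics/top0.png

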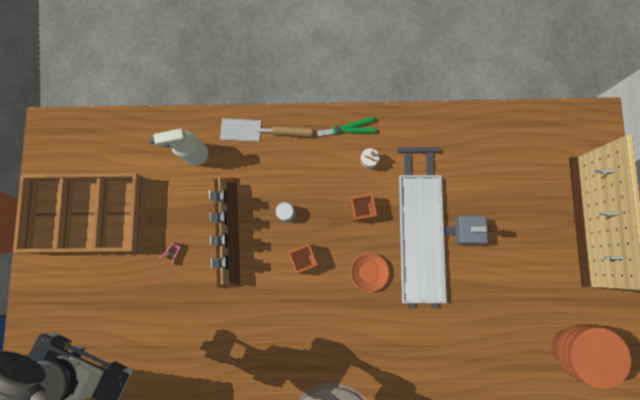

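View pics/side0.png

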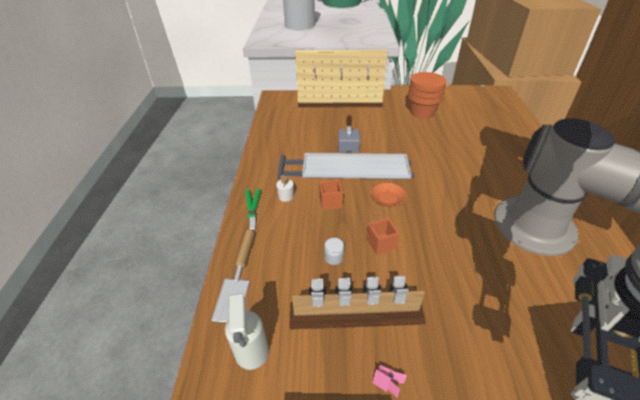

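The top picture shows pots at (363,207) and (303,259), the strip with four clips at (217,195–263), the tray at (423,240), the crank at (473,230), the saucer at (370,272), the tin at (285,212), the holder at (370,158) and the pink decoy at (172,252). The side picture agrees. Next I measure.

Run:
```python
from h import *
z=np.load('top0.npz'); p,d=z['p'],z['d']; c=eyes.calibration('top'); C=cloud(d,c)
print('table z',np.nanmedian(C[300:330,100:200,2]))
hsv=cv2.cvtColor(p,cv2.COLOR_BGR2HSV)
X,Y,Z=C[...,0],C[...,1],C[...,2]
def comp(m,name,amin=15):
    n,l,s,ce=cv2.connectedComponentsWithStats(m.astype(np.uint8))
    for i in range(1,n):
        if s[i,4]>=amin:
            q=C[l==i]; (a,b),(w,h),t=cv2.minAreaRect((q[:,:2]*1000).astype(np.float32))
            print(name,s[i,4],ce[i].round(),'rect c',round(a),round(b),'wh',round(w),round(h),'ang',round(t,1),'zmed',np.median(q[:,2]).round(3),'px',s[i,:4])
on=(X>.2)&(X<.75)&(Y<.45)&(Y>-.35)
red=(hsv[...,0]<12)&(hsv[...,1]>120)
comp(on&red&(Z>.045)&(Z<.07),'potrim')
comp(on&(Z>.103)&(Z<.14)&(Y>0.1),'handles',3)
comp(on&(Z>.07)&(Z<.085)&(Y>0.1),'strip',10)
comp(on&(Z>.008)&(Z<.03)&(Y<-.1)&(hsv[...,1]<80),'tray',200)
comp(on&(Z>.085)&(Z<.12)&(Y<-.1),'knob',3)
comp(on&(Z>.04)&(Z<.055)&(Y<-.1),'house',30)
for n,b in(('top',(190,160,520,320)),('side',(220,130,440,340))):
    p=np.load(n+'0.npz')['p'][b[1]:b[3],b[0]:b[2]]
    cv2.imwrite(f'pics/{n}0c.png',cv2.resize(p,None,fx=2.4,fy=2.4,interpolation=cv2.INTER_CUBIC))
```

```text
table z 0.0005470135605054605
potrim 201 [363. 206.] rect c 556 -85 wh 58 58 ang 9.5 zmed 0.058 px [350 194  27  26]
potrim 174 [302. 258.] rect c 425 71 wh 58 57 ang 21.1 zmed 0.058 px [288 244  29  29]
handles 396 [185. 145.] rect c 709 365 wh 56 73 ang 41.7 zmed 0.121 px [163 130  35  27]
handles 31 [210. 195.] rect c 581 294 wh 21 6 ang 0.3 zmed 0.111 px [209 191   4  10]
handles 10 [222. 194.] rect c 582 265 wh 22 2 ang 2.0 zmed 0.115 px [222 190   1  10]
handles 27 [211. 217.] rect c 527 291 wh 21 5 ang 0.3 zmed 0.111 px [210 213   4   9]
handles 13 [223. 215.] rect c 528 262 wh 20 3 ang 3.3 zmed 0.117 px [222 212   2   9]
handles 16 [223. 240.] rect c 471 259 wh 22 3 ang 6.8 zmed 0.115 px [223 235   2  10]
handles 34 [211. 241.] rect c 469 289 wh 21 7 ang 9.7 zmed 0.113 px [210 236   5  10]
handles 31 [212. 263.] rect c 415 285 wh 19 5 ang 3.1 zmed 0.112 px [211 259   4   9]
handles 9 [224. 262.] rect c 417 255 wh 1 19 ang 89.6 zmed 0.115 px [224 258   1   9]
strip 45 [197. 152.] rect c 705 343 wh 14 55 ang 67.3 zmed 0.076 px [190 139  11  21]
strip 12 [186. 159.] rect c 682 3
[... 452 characters left out ...]
 [219 221   4  15]
strip 15 [226. 239.] rect c 473 261 wh 28 2 ang 2.4 zmed 0.079 px [225 234   2  12]
strip 40 [221. 252.] rect c 444 272 wh 38 6 ang 2.9 zmed 0.079 px [220 244   4  16]
strip 22 [227. 262.] rect c 416 258 wh 32 2 ang 2.2 zmed 0.076 px [226 256   2  14]
strip 33 [222. 273.] rect c 390 269 wh 28 6 ang 6.8 zmed 0.08 px [220 268   4  12]
strip 10 [222. 282.] rect c 368 268 wh 7 5 ang 1.5 zmed 0.078 px [221 281   3   4]
tray 5988 [422. 234.] rect c 509 -256 wh 148 423 ang 89.4 zmed 0.015 px [398 147  61 162]
house 138 [372. 158.] rect c 686 -115 wh 27 46 ang 88.7 zmed 0.05 px [368 149  11  18]
house 274 [463. 230.] rect c 495 -338 wh 24 69 ang 89.1 zmed 0.05 px [458 216  11  28]
```

View pics/top0c.png

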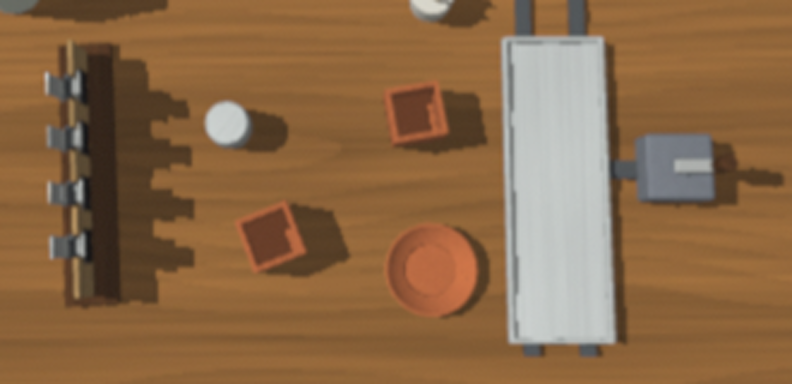

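View pics/side0c.png

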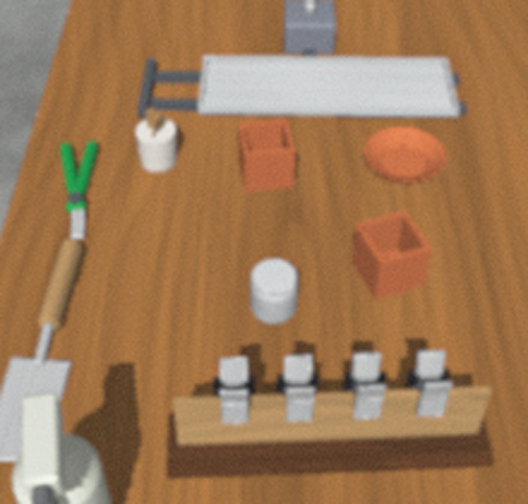

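The close-ups show the steel jaws of the clips facing +y and the black plates on the −y side. Both pots are empty, and the knob is a small brown spot near top px (491,228). I refine these and cross-check them with the side view.

Run:
```python
from h import *
T=np.load('top0.npz'); S=np.load('side0.npz'); ct,cs=eyes.calibration('top'),eyes.calibration('side')
Ct,Cs=cloud(T['d'],ct),cloud(S['d'],cs)
np.set_printoptions(precision=4,suppress=True)
# side: clip handles clouds
for x0 in(.581,.527,.470,.416):
    for nm,C,P in(('top',Ct,T['p']),('side',Cs,S['p'])):
        m=(abs(C[...,0]-x0)<.02)&(abs(C[...,1]-.275)<.035)&(C[...,2]>.05)
        q=C[m]; h=q[q[:,2]>.1]
        dark=C[m&(P.max(2)<70)]
        print(nm,x0,'n',len(q),'zmax',q[:,2].max(),'handle x',h[:,0].min(),h[:,0].max(),'y',h[:,1].min(),h[:,1].max(),'dark',len(dark),dark.min(0) if len(dark) else '',dark.max(0) if len(dark) else '')
m=(abs(Cs[...,2]-.0795)<.003)&(abs(Cs[...,1]-.275)<.03)&(Cs[...,0]>.3)&(Cs[...,0]<.7); q=Cs[m]
print('strip side fit y(x)',np.polyfit(q[:,0],q[:,1],1),len(q))
# pots in side cloud
for c0 in((.556,-.085),(.425,.071)):
    m=(np.hypot(Cs[...,0]-c0[0],Cs[...,1]-c0[1])<.06)&(Cs[...,2]>.054)&(Cs[...,2]<.064); q=Cs[m]
    print('pot side',cv2.minAreaRect((q[:,:2]*1000).astype(np.float32)),np.median(q[:,2]))
for nm,C in(('top',Ct),('side',Cs)):
    m=(C[...,2]>.018)&(C[...,2]<.03)&(C[...,1]<-.15)&(C[...,1]>-.31)&(C[...,0]>.25)&(C[...,0]<.7)
    q=C[m]; print('tray rim',nm,cv2.minAreaRect((q[:,:2]*1000).astype(np.float32)),len(q))
    m=(C[...,2]>.052)&(C[...,2]<.12)&(C[...,1]<-.27)&(C[...,1]>-.45)&(abs(C[...,0]-.5)<.1)
    q=C[m]; print('crank',nm,len(q))
    a=q[q[:,2]<.066]; print('arm',a.min(0),a.max(0)) if len(a) else 0
    a=q[q[:,2]>.072]; print('knob',len(a),a.min(0),a.max(0),a.mean(0)) if len(a) else 0
    m=(C[...,2]>.045)&(C[...,2]<.053)&(C[...,1]<-.28)&(C[...,1]>-.45)&(abs(C[...,0]-.5)<.1)
    print('house',cv2.minAreaRect((C[m][:,:2]*1000).astype(np.float32)))
```

```text
top 0.581 n 204 zmax 0.12122248588008477 handle x 0.5699848264311006 0.5928523280806566 y 0.26389776000337684 0.29752482575212114 dark 53 [0.5642 0.2646 0.0591] [0.5988 0.2829 0.1025]
side 0.581 n 437 zmax 0.11816398278797768 handle x 0.5750159740457803 0.5957503815144535 y 0.26238349679347855 0.29833739793717196 dark 24 [0.5696 0.2666 0.0711] [0.6006 0.279  0.0963]
top 0.527 n 199 zmax 0.11913461012913129 handle x 0.5163720672356764 0.5380592842457721 y 0.2597796290518271 0.2932136334662487 dark 51 [0.5104 0.2619 0.0656] [0.5455 0.2812 0.0997]
side 0.527 n 434 zmax 0.11655024479723364 handle x 0.5188138628010138 0.5416767346916954 y 0.2594380424225265 0.2948773122262416 dark 18 [0.5141 0.263  0.0739] [0.5452 0.267  0.0935]
top 0.47 n 210 zmax 0.12033897999663723 handle x 0.4584824770387263 0.4820120713817723 y 0.2567973239760171 0.29146578749196733 dark 66 [0.454  0.2584 0.0612] [0.4886 0.277  0.0974]
side 0.47 n 441 zmax 0.1176181955706419 handle x 0.46235902338187274 0.4838719384069124 y 0.2559248753849921 0.29167420365256175 dark 20 [0.4591 0.2608 0.0734] [0.4899 0.2645 0.0922]
t
[... 732 characters left out ...]
18179321289, 327.9660949707031), 89.14437866210938) 911
crank top 298
arm [ 0.4621 -0.3939  0.052 ] [ 0.5283 -0.3275  0.0655]
knob 64 [ 0.4857 -0.4046  0.0729] [ 0.5033 -0.3878  0.1059] [ 0.4937 -0.3944  0.0954]
house ((494.6454162597656, -361.12060546875), (70.1219711303711, 69.20378875732422), 89.42167663574219)
tray rim side ((480.1085510253906, -240.4851531982422), (119.29561614990234, 328.0020751953125), 89.30274963378906) 467
crank side 114
arm [ 0.4643 -0.3964  0.052 ] [ 0.5301 -0.3302  0.065 ]
knob 43 [ 0.4897 -0.3989  0.0724] [ 0.5043 -0.389   0.1016] [ 0.4972 -0.3936  0.0877]
house ((496.3632507324219, -363.16302490234375), (72.21293640136719, 68.01490783691406), 89.09780883789062)
```

Run:
```python
from h import *
for n in('top','side'):
    D=np.load(n+'0.npz'); C=cloud(D['d'],eyes.calibration(n))
    for x0,y0 in((.583,.280),(.529,.2768),(.4715,.274),(.4175,.2705)):
        dx=abs(C[...,0]-x0-(.001 if n=='side' else -.001))
        m=(dx>.0125)&(dx<.019)&(C[...,1]<y0-.005)&(C[...,1]>y0-.02)&(C[...,2]>.05)
        q=C[m]; print(n,x0,len(q),np.sort(q[:,2])[-6:].round(4),(q[:,1].mean()-y0).round(4) if len(q) else '')
```

```text
top 0.583 14 [0.0855 0.0894 0.0942 0.0944 0.0945 0.0951] -0.0136
top 0.529 16 [0.09   0.0911 0.0913 0.0928 0.0929 0.0929] -0.0126
top 0.4715 16 [0.0906 0.0918 0.0923 0.0925 0.0925 0.0937] -0.0131
top 0.4175 16 [0.0914 0.0919 0.0919 0.0927 0.0933 0.0935] -0.0127
side 0.583 32 [0.0923 0.0925 0.0926 0.0937 0.0942 0.0948] -0.0111
side 0.529 44 [0.0915 0.0923 0.0932 0.0935 0.0935 0.095 ] -0.011
side 0.4715 40 [0.0922 0.0923 0.0927 0.0932 0.0935 0.094 ] -0.0113
side 0.4175 39 [0.0928 0.0935 0.0992 0.0995 0.1121 0.116 ] -0.0109
```

```bash
python3 -m handwheel '[26,-20,0,0.1,1, 32,-25,0,0.1,1, 40,-30,0,0.1,1, 40,-35,0,0.09,1, 40,-35,0,0.087,1, 40,-35,0,0,1, 40,-25,0,0,1]' 20
```

```text
time: 0.8
tool_pos: [0.4653, 0.2788, 0.2154]
tool_rot: [-3.141, -0.001, -3.084]
contact_force: [-0.1, 1.3, -0.4]
opening: 0.0921
grip_force: 0.0
```

```bash
python3 -m handwheel '[6,-5,-40,0,1, 0,0,-40,0,1, 0,0,-24,0,1, 0,0,0,0,1]' 22
python3 - <<'E'
from h import *
p,d,c=cam('side'); cv2.imwrite('pics/g1.png',cv2.resize(p[220:380,240:460],None,fx=3,fy=3))
E
```

```text
time: 1.2
tool_pos: [0.468, 0.2746, 0.1078]
tool_rot: [-3.139, -0.008, -3.084]
contact_force: [1.4, 0.2, -0.6]
opening: 0.0917
grip_force: 0.0
```

View pics/g1.png

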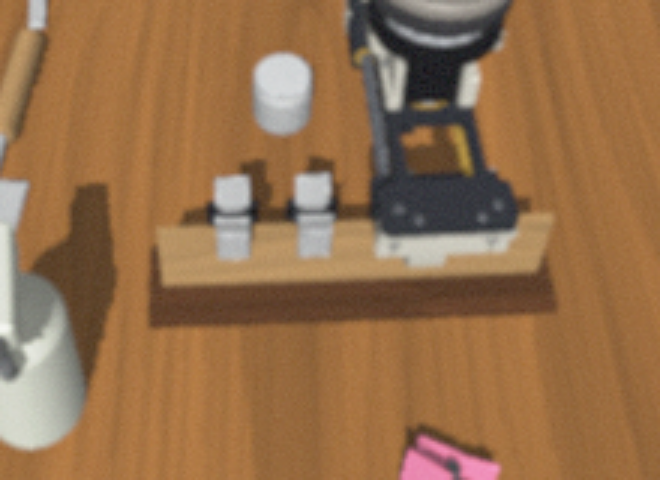

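The finger covers its clip, and its tip is at about px (383,307). I check that against the projection.

Run:
```python
from h import *
s=robot.observe(); print(s['tool_pos'],s['tool_rot'])
c=eyes.calibration('side')
for y in(.32,.33,.34): print(px(c,[[.468,y,.0938],[.4715,y,.0938]]).round(1).tolist())
```

```text
[0.46943748 0.27539128 0.11025601] [-3.14042167 -0.00370634 -3.08359267]
[[377.6, 310.6], [375.7, 310.6]]
[[378.0, 315.3], [376.2, 315.3]]
[[378.5, 320.1], [376.6, 320.0]]
```

Run:
```python
from h import *
for n in('side','top'):
    p,d,c=cam(n); C=cloud(d,c)
    m0=(abs(C[...,0]-.47)<.08)&(abs(C[...,1]-.275)<.12)
    for lo,hi in((.092,.105),(.105,.12),(.12,.14),(.14,.16),(.16,.2)):
        q=C[m0&(C[...,2]>lo)&(C[...,2]<hi)&((C[...,1]>.30)|(C[...,1]<.25))]
        for s in(1,-1):
            k=q[(q[:,1]-.275)*s>0]
            if len(k)>5: print(n,lo,s,len(k),np.percentile(k,[3,97],axis=0).round(3).tolist())
    if n=='side': cv2.imwrite('pics/g2.png',cv2.resize(p[240:340,330:450],None,fx=6,fy=6,interpolation=cv2.INTER_CUBIC))
print(robot.observe()['tool_pos'])
```

```text
side 0.12 1 22 [[0.459, 0.328, 0.124], [0.48, 0.339, 0.14]]
side 0.12 -1 14 [[0.464, 0.225, 0.121], [0.485, 0.231, 0.134]]
side 0.14 1 25 [[0.459, 0.337, 0.14], [0.479, 0.341, 0.149]]
side 0.16 1 182 [[0.433, 0.346, 0.187], [0.503, 0.365, 0.2]]
side 0.16 -1 23 [[0.495, 0.191, 0.19], [0.513, 0.239, 0.2]]
[0.47109288 0.27633034 0.11280914]
```

View pics/g2.png

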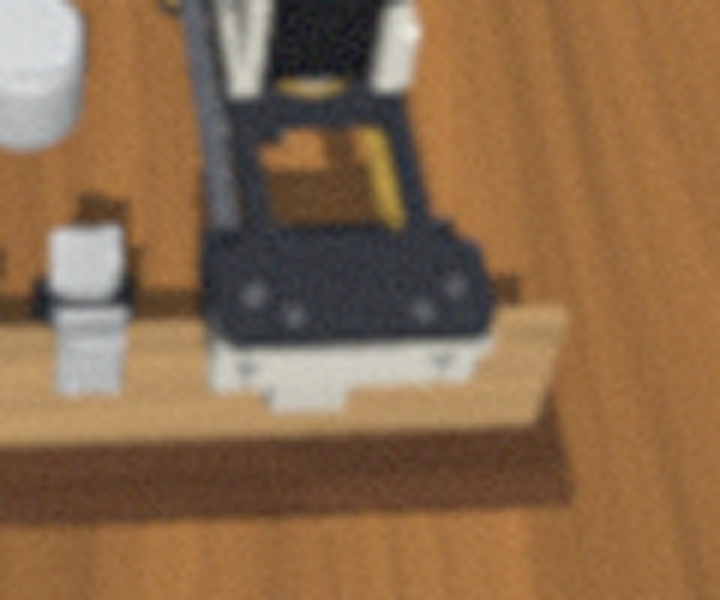

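Run:
```python
from h import *
c=eyes.calibration('side')
for P in([.471,.322,.099],[.471,.328,.099],[.4695,.328,.12],[.4695,.322,.12],[.4695,.335,.135],[.4695,.34,.145]): print(P,px(c,[P]).round(1).tolist())
p,d,_=cam('side'); C=cloud(d,c)
for v in range(294,314,2): print(v,C[v,381].round(4),C[v,376].round(4),p[v,381])
```

```text
[0.471, 0.322, 0.099] [[376.3, 310.1]]
[0.471, 0.328, 0.099] [[376.6, 312.9]]
[0.4695, 0.328, 0.12] [[378.5, 307.0]]
[0.4695, 0.322, 0.12] [[378.2, 304.2]]
[0.4695, 0.335, 0.135] [[379.7, 306.1]]
[0.4695, 0.34, 0.145] [[380.5, 305.6]]
294 [0.4807 0.373  0.2331] [0.4884 0.3727 0.2325] [64 58 55]
296 [0.4801 0.373  0.2275] [0.4879 0.3729 0.2272] [86 89 88]
298 [0.4789 0.3705 0.2177] [0.487  0.3711 0.2186] [180 191 193]
300 [0.4767 0.3642 0.2019] [0.485  0.3651 0.2032] [191 199 204]
302 [0.4761 0.3643 0.1959] [0.4847 0.3661 0.1988] [189 204 203]
304 [0.4757 0.365  0.1911] [0.4836 0.364  0.1893] [187 198 201]
306 [0.4681 0.3387 0.1415] [0.4773 0.3399 0.1432] [180 193 198]
308 [0.4504 0.275  0.028 ] [0.4608 0.274  0.0262] [131 162 188]
310 [0.4494 0.2743 0.0187] [0.4603 0.275  0.0198] [ 99 142 179]
312 [0.4486 0.2745 0.0109] [0.46   0.2768 0.0146] [ 74 104 133]
```

```bash
python3 -m handwheel '[2,0,-1,0,0.6, 0,0,0,0,0.2, 0,0,0,0,0.2, 0,0,0,0,0, 0,0,0,0,0, 0,0,0,0,0]' 22
```

```text
time: 2.0
tool_pos: [0.4724, 0.2759, 0.1106]
tool_rot: [3.141, 0.0, -3.083]
contact_force: [-0.1, 0.3, 0.1]
opening: 0.0482
grip_force: 0.0
```

```bash
python3 -m handwheel '[0,0,0,0,0, 0,0,0,0,0, 0,0,0,0,0, 0,0,0,0,0, 0,0,0,0,0, 0,0,0,0,0]' 22
```

```text
time: 2.6
tool_pos: [0.4724, 0.2759, 0.1105]
tool_rot: [3.142, -0.0, -3.083]
contact_force: [0.7, 0.2, 0.0]
opening: 0.0017
grip_force: 0.0
```

Run:
```python
from h import *
p,d,c=cam('side'); C=cloud(d,c); q,dt,ct=cam('top')
cv2.imwrite('pics/g3.png',np.hstack([cv2.resize(p[220:340,330:450],(400,400),interpolation=cv2.INTER_CUBIC),cv2.resize(q[170:290,150:270],(400,400),interpolation=cv2.INTER_CUBIC)]))
print(robot.observe()['tool_pos'],px(c,[[.4715,.274,.118],[.4724,.276,.0965]]).round())
```

```text
[0.47237123 0.27586274 0.11054297] [[375. 283.]
 [374. 290.]]
```

View pics/g3.png

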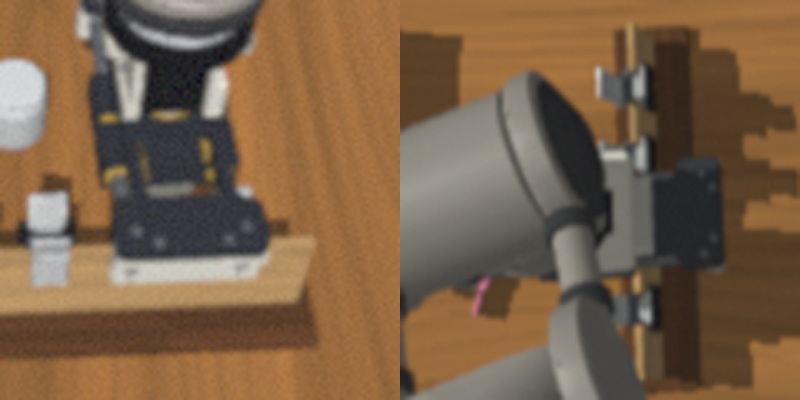

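```bash
python3 -m handwheel '[0,0,40,0,0, 0,0,40,0,0, 0,0,20,0,0, 0,0,0,0,0]' 22
python3 - <<'E'
from h import *
for n in('side','top'):
    p,d,c=cam(n); C=cloud(d,c)
    m=(abs(C[...,0]-.472)<.02)&(abs(C[...,1]-.275)<.03)&(C[...,2]>.03)&(C[...,2]<.26)
    h=np.histogram(C[m][:,2],bins=np.arange(.03,.27,.01)); print(n,dict(zip(h[1].round(2).tolist(),h[0].tolist())))
    if n=='side': cv2.imwrite('pics/g4.png',cv2.resize(p[200:340,300:460],(640,560),interpolation=cv2.INTER_CUBIC))
    f=C[m&(C[...,2]>.125)]
    if len(f): print(np.percentile(f,[3,97],axis=0))
print(robot.observe()['tool_pos'],robot.observe()['opening'])
E
```

```text
time: 3.1
tool_pos: [0.4739, 0.2766, 0.214]
tool_rot: [3.139, 0.006, -3.083]
contact_force: [-0.2, -0.6, -0.6]
opening: 0.0005
grip_force: 0.0
side {0.03: 41, 0.04: 32, 0.05: 25, 0.06: 48, 0.07: 77, 0.08: 58, 0.09: 121, 0.1: 62, 0.11: 58, 0.12: 0, 0.13: 0, 0.14: 0, 0.15: 0, 0.16: 0, 0.17: 0, 0.18: 0, 0.19: 0, 0.2: 0, 0.21: 0, 0.22: 0, 0.23: 0, 0.24: 0, 0.25: 1}
[[0.48637501 0.27055726 0.25058175]
 [0.48637501 0.27055726 0.25058175]]
top {0.03: 0, 0.04: 0, 0.05: 0, 0.06: 1, 0.07: 1, 0.08: 2, 0.09: 0, 0.1: 0, 0.11: 0, 0.12: 0, 0.13: 0, 0.14: 0, 0.15: 0, 0.16: 0, 0.17: 0, 0.18: 0, 0.19: 0, 0.2: 0, 0.21: 0, 0.22: 0, 0.23: 0, 0.24: 0, 0.25: 0}
[0.47217026 0.27579756 0.21025262] 0.0009172951726528495
```

View pics/g4.png

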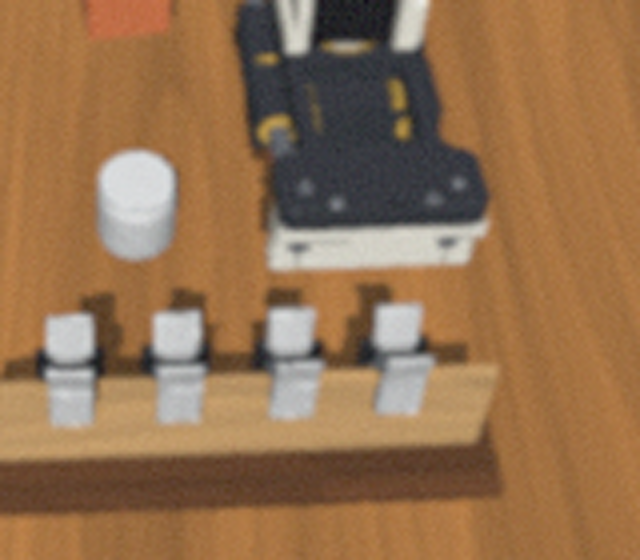

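The clips are untouched, so the fingers closed above them and the real tip is higher than reckoned. I turn the hand so the fingers can be seen and measure the tip height.

```bash
python3 -m handwheel '[0,0,0,-0.15,0.5, 0,0,0,-0.15,0.5, 0,0,0,-0.15,0.5, 0,0,0,-0.15,0.5, 0,0,0,-0.15,0.5, 0,0,0,-0.15,0.5, 0,0,0,-0.15,0.5, 0,0,0,-0.15,0.5]' 22;  python3 -m handwheel '[0,0,0,-0.15,0.5, 0,0,0,-0.15,0.5, 0,0,0,0,0.5,0,0,0,0,0.5]' 22
python3 - <<'E'
from h import *
p,d,c=cam('side'); C=cloud(d,c); np.savez('s5.npz',p=p,d=d)
cv2.imwrite('pics/g5.png',cv2.resize(p[150:310,280:480],(750,600),interpolation=cv2.INTER_CUBIC))
s=robot.observe();print(s['tool_pos'],s['tool_rot'],s['qpos'],s['opening'])
t=np.array(s['tool_pos'])
print(px(c,[t,t-[0,0,.014],t+[0,0,.042]]).round(1))
E
```

```text
time: 4.0
tool_pos: [0.4715, 0.2755, 0.2085]
tool_rot: [-3.138, -0.0, 1.994]
contact_force: [-0.1, -0.2, -0.1]
opening: 0.0459
grip_force: 0.0
time: 4.4
tool_pos: [0.4718, 0.2757, 0.2093]
tool_rot: [-3.139, 0.001, 1.704]
contact_force: [-0.2, -0.5, 0.6]
opening: 0.046
grip_force: 0.0
[0.47198905 0.27569653 0.20956673] [-3.13994668e+00  5.18162302e-04  1.70346781e+00] [ 3.88480304e-01  3.87346132e-01  1.47243749e+00 -8.84483232e-05
  1.28353255e+00  2.55834384e-01] 0.04571970633119224
[[379.3 254.5]
 [378.6 259.3]
 [381.7 238.9]]
```

View pics/g5.png

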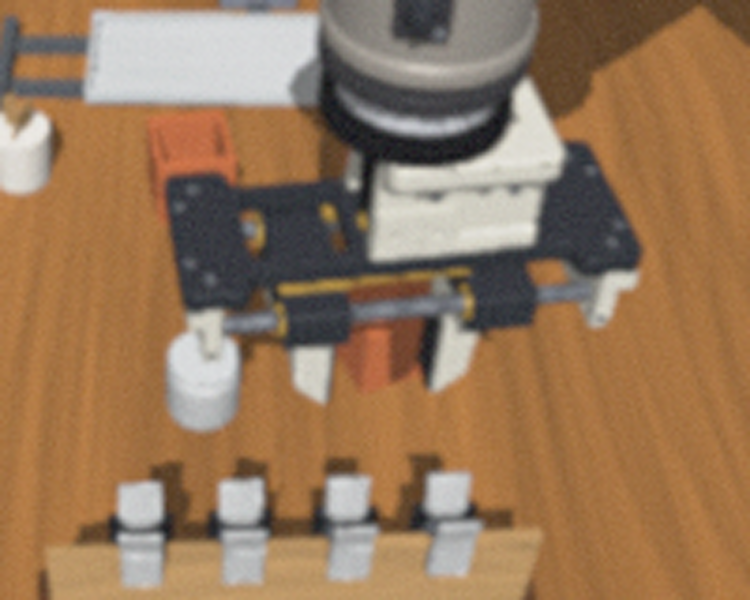

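The tips are at about px (365,257) and (397,254), some 4 px above the predicted row. I read the depth there.

Run:
```python
from h import *
D=np.load('s5.npz'); c=eyes.calibration('side'); C=cloud(D['d'],c)
for u in(361,363,365,395,397,399):
    print(u,[(v,C[v,u].round(3).tolist()) for v in range(246,261,2)])
q,dt,ct=cam('top'); Ct=cloud(dt,ct); r=robot.observe(); print(r['tool_pos'])
```

```text
361 [(246, [0.508, 0.292, 0.252]), (248, [0.508, 0.292, 0.246]), (250, [0.508, 0.292, 0.241]), (252, [0.507, 0.291, 0.234]), (254, [0.507, 0.291, 0.23]), (256, [0.482, 0.111, -0.001]), (258, [0.483, 0.12, 0.002]), (260, [0.483, 0.125, 0.0])]
363 [(246, [0.505, 0.291, 0.251]), (248, [0.505, 0.292, 0.247]), (250, [0.504, 0.291, 0.241]), (252, [0.504, 0.291, 0.235]), (254, [0.503, 0.291, 0.23]), (256, [0.477, 0.111, -0.001]), (258, [0.477, 0.119, -0.0]), (260, [0.478, 0.127, 0.002])]
365 [(246, [0.501, 0.29, 0.249]), (248, [0.501, 0.29, 0.244]), (250, [0.501, 0.291, 0.24]), (252, [0.5, 0.291, 0.235]), (254, [0.5, 0.291, 0.229]), (256, [0.5, 0.291, 0.224]), (258, [0.472, 0.118, -0.0]), (260, [0.473, 0.127, 0.002])]
395 [(246, [0.449, 0.282, 0.241]), (248, [0.448, 0.282, 0.236]), (250, [0.448, 0.284, 0.232]), (252, [0.447, 0.282, 0.225]), (254, [0.446, 0.283, 0.22]), (256, [0.397, 0.11, -0.002]), (258, [0.398, 0.117, -0.001]), (260, [0.399, 0.124, -0.0])]
397 [(246, [0.446, 0.283, 0.242]), (248, [0.445, 0.283, 0.236]), (250, [0.444, 0.284, 0.232]), (252, [0.444, 0.285, 0.228]), (254, [0.391, 0.105, -0.001]), (256, [0.392, 0.11, -0.002]), (258, [0.393, 0.119, 0.001]), (260, [0.394, 0.124, -0.001])]
399 [(246, [0.442, 0.283, 0.242]), (248, [0.442, 0.284, 0.238]), (250, [0.44, 0.282, 0.23]), (252, [0.44, 0.283, 0.226]), (254, [0.386, 0.106, 0.001]), (256, [0.387, 0.111, -0.001]), (258, [0.388, 0.118, -0.0]), (260, [0.389, 0.125, 0.001])]
[0.47208004 0.27576846 0.2098516 ]
```

Measured, the tips stand about 10 mm above the reported TCP, i.e. 24 mm higher than described; x and y agree. For tips at z = 0.099 I command a reported z of 0.089.

```bash
python3 -m handwheel '[0,0,0,0.15,1, 0,0,0,0.15,1, 0,0,0,0.15,1, 0,0,0,0.15,1, 0,0,0,0.15,1, 0,0,0,0.15,1, 0,0,0,0.15,1, 0,0,0,0.15,1]' 22;  python3 -m handwheel '[0,0,-30,0.15,1, 0,-1,-40,0.146,1, 0,0,-30,0,1, 0,0,-15,0,1, 0,0,-6,0,1,0,0,0,0,1]' 22; python3 -m handwheel '[0,0,0,0,0, 0,0,0,0,0, 0,0,0,0,0, 0,0,0,0,0, 0,0,0,0,0, 0,0,0,0,0,0,0,0,0,0,0,0,0,0,0]' 22
```

```text
time: 5.3
tool_pos: [0.4723, 0.2759, 0.2103]
tool_rot: [-3.142, -0.0, 2.908]
contact_force: [0.2, 0.3, -1.0]
opening: 0.0915
grip_force: 0.0
time: 5.9
tool_pos: [0.4721, 0.2748, 0.089]
tool_rot: [-3.141, -0.001, -3.086]
contact_force: [-0.3, -0.1, 0.0]
opening: 0.0917
grip_force: 0.0
time: 6.7
tool_pos: [0.4724, 0.2748, 0.0896]
tool_rot: [-3.141, 0.0, -3.087]
contact_force: [-0.3, 0.4, -0.9]
opening: 0.032
grip_force: 5.7
```

```bash
python3 -m handwheel '[0,0,0,0,0, 0,0,0,0,0, 0,0,0,0,0, 0,0,0,0,0, 0,0,0,0,0]' 24
```

```text
time: 7.2
tool_pos: [0.4724, 0.2749, 0.0895]
tool_rot: [3.142, -0.0, -3.087]
contact_force: [-0.4, 0.0, -0.7]
opening: 0.0239
grip_force: 23.8
```

```bash
cat > pots.py <<'E'
from h import *
for n in('top','side'):
    p,d,c=cam(n); C=cloud(d,c); X,Y,Z=C[...,0],C[...,1],C[...,2]
    hsv=cv2.cvtColor(p,cv2.COLOR_BGR2HSV)
    for zl in(.058,.072):
        m=(hsv[...,0]<12)&(hsv[...,1]>110)&(abs(Z-zl)<.006)&(X>.2)&(X<.8)&(abs(Y)<.4)
        k,l,s,ce=cv2.connectedComponentsWithStats(m.astype(np.uint8))
        for i in range(1,k):
            if s[i,4]>60:
                q=C[l==i]; print(n,zl,s[i,4],[np.round(t,1) for t in cv2.minAreaRect((q[:,:2]*1000).astype(np.float32))],np.median(q[:,2]).round(4))
    cv2.imwrite(f'pics/last_{n}.png',p)
s=robot.observe(); print(s['time'],s['tool_pos'],s['tool_rot'],s['opening'],s['grip_force'])
E
python3 -m handwheel '[0,0,20,0,0, 0,0,40,0,0, 0,-40,20,0,0, 0,-40,0,0,0]' 24; python3 pots.py
python3 - <<'E'
import cv2,numpy as np
p=cv2.imread('pics/last_side.png'); cv2.imwrite('pics/g6.png',cv2.resize(p[180:330,270:470],(800,600),interpolation=cv2.INTER_CUBIC))
E
```

```text
time: 7.6
tool_pos: [0.474, 0.1951, 0.1727]
tool_rot: [3.14, 0.007, -3.085]
contact_force: [-0.6, -0.9, -0.0]
opening: 0.0237
grip_force: 23.8
top 0.058 177 [array([555.6, -84.6]), array([58.5, 57.8]), np.float64(9.9)] 0.058
top 0.058 149 [array([424.8,  71.2]), array([57.8, 57.2]), np.float64(21.3)] 0.058
side 0.058 158 [array([559.1, -85.1]), array([57.2, 63.6]), np.float64(8.8)] 0.0574
7.7 [0.47262238 0.19152698 0.17039697] [-3.14048624e+00  1.13572327e-03 -3.09045143e+00] 0.023621627656055095 23.760677576065063
```

View pics/g6.png

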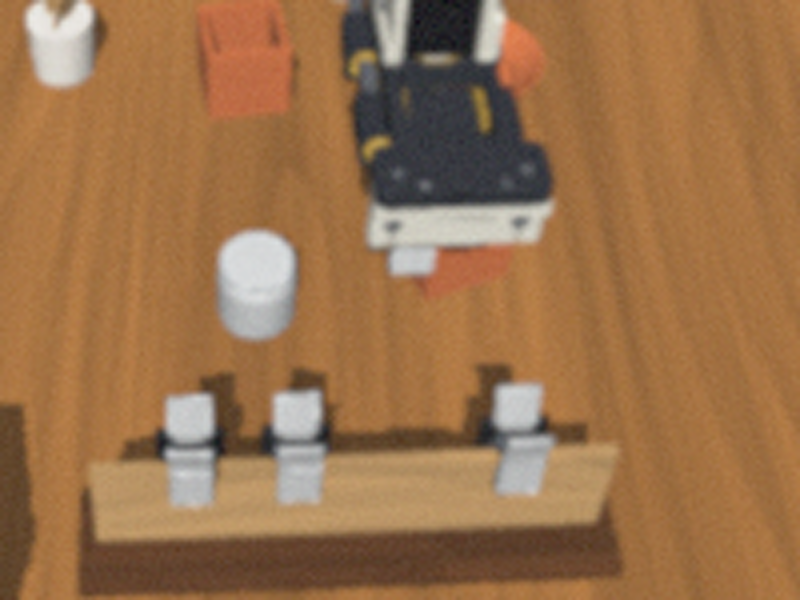

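The clip is in hand and its place on the strip is empty. Next is the nearer pot's −y wall: pivot over (435.8, 46.3) mm, spin +0.319.

```bash
python3 -m handwheel '[-9,-36,0,0.08,0, -9,-36,-10,0.08,0, -9,-36,-20,0.08,0, -10,-37,-20,0.079,0, 0,0,-15,0,0, 0,0,0,0,0]' 24;python3 -m handwheel '[0,0,-10,0,0, 0,0,-10,0,0, 0,0,-5,0,0, 0,0,0,0,0]' 24
```

```text
time: 8.3
tool_pos: [0.4341, 0.0495, 0.103]
tool_rot: [3.14, -0.003, -2.771]
contact_force: [-1.1, -0.1, -0.3]
opening: 0.0236
grip_force: 23.8
time: 8.7
tool_pos: [0.435, 0.0504, 0.0789]
tool_rot: [3.141, -0.001, -2.767]
contact_force: [0.0, 0.5, -0.7]
opening: 0.0238
grip_force: 23.8
```

```bash
python3 -m handwheel '[0,0,8,0,0, 1,-4,0,0,0,0,0,0,0,0]' 24;python3 -m handwheel '[0,0,-8,0,0, 0,0,-6,0,0, 0,0,-5,0,0, 0,0,0,0,0,0,0,0,0,0]' 24
```

```text
time: 9.0
tool_pos: [0.4371, 0.0455, 0.0883]
tool_rot: [-3.141, 0.002, -2.768]
contact_force: [-0.6, -0.3, 0.6]
opening: 0.0237
grip_force: 23.8
time: 9.5
tool_pos: [0.4362, 0.0459, 0.0683]
tool_rot: [3.141, -0.001, -2.768]
contact_force: [0.5, -0.2, -0.0]
opening: 0.0238
grip_force: 23.8
```

```bash
python3 -m handwheel '[0,0,0,0,0.35, 0,0,0,0,0.4, 0,0,0,0,0.55, 0,0,0,0,0.7, 0,0,0,0,0.7,0,0,0,0,0.7]' 20;python3 -m handwheel '[0,0,20,0,0.7, 0,0,40,0,0.8, 10,35,40,-0.1,1,10,40,0,-0.15,1,10,40,0,-0.069,1,10,40,0,0,1,10,40,0,0,1,0,0,0,0,1]' 22; python3 pots.py;  python3 - <<'E'
import cv2,numpy as np
p=cv2.imread('pics/last_side.png');q=cv2.imread('pics/last_top.png'); f=lambda a:cv2.resize(a,(400,400),interpolation=cv2.INTER_CUBIC)
cv2.imwrite('pics/g7.png',np.hstack([f(p[200:280,340:420]),f(q[220:300,265:345])]))
E
```

```text
time: 10.1
tool_pos: [0.4364, 0.0459, 0.0686]
tool_rot: [3.142, 0.0, -2.768]
contact_force: [0.1, 0.9, -0.5]
opening: 0.0623
grip_force: 0.0
time: 10.9
tool_pos: [0.4856, 0.2394, 0.1653]
tool_rot: [3.14, 0.001, -3.073]
contact_force: [0.7, 0.3, 1.0]
opening: 0.0916
grip_force: 0.0
top 0.058 179 [array([555.4, -84.7]), array([58.1, 58.3]), np.float64(10.1)] 0.0579
top 0.058 149 [array([425.1,  70.6]), array([58. , 57.8]), np.float64(21.2)] 0.0581
side 0.058 155 [array([558.9, -85.6]), array([57.7, 60.8]), np.float64(9.1)] 0.0574
11.0 [0.48459699 0.2357777  0.1650394 ] [-3.14105066e+00 -9.35753754e-04 -3.07465142e+00] 0.09147053673599045 0.0
```

View pics/g7.png

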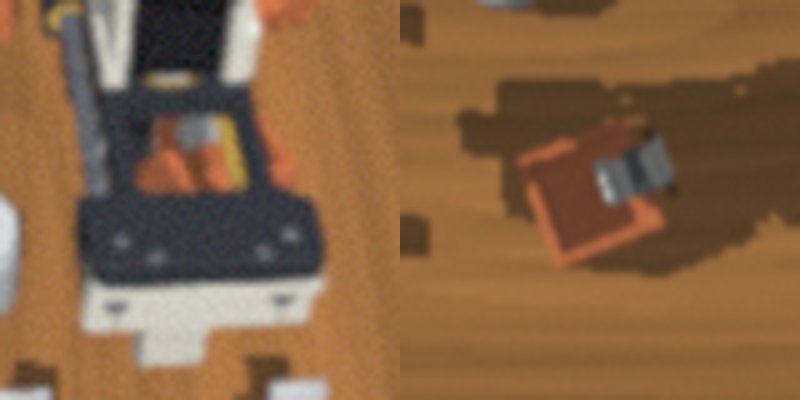

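The first clip sits centred on the wall with the black plate outside, and the pot has not moved. Now the second clip.

```bash
python3 -m handwheel '[22,20,0,-0.005,1, 22,21,-20,0,1, 0,0,-30,0,1, 0,0,-20,0,1, 0,0,-6,0,1, 0,0,0,0,0.5,0,0,0,0,0.3]' 24; python3 -m handwheel '[0,0,0,0,0.2, 0,0,0,0,0, 0,0,0,0,0,0,0,0,0,0, 0,0,0,0,0, 0,0,0,0,0, 0,0,0,0,0, 0,0,0,0,0]' 24
```

```text
time: 11.7
tool_pos: [0.5297, 0.2758, 0.0908]
tool_rot: [3.141, 0.002, -3.083]
contact_force: [-0.6, 0.5, 0.5]
opening: 0.0801
grip_force: 0.0
time: 12.5
tool_pos: [0.5289, 0.2763, 0.0894]
tool_rot: [3.142, -0.0, -3.082]
contact_force: [0.4, 0.1, -0.1]
opening: 0.0235
grip_force: 24.0
```

```bash
python3 -m handwheel '[0,0,20,0,0, 0,0,40,0,0, 0,-20,20,0,0, 4,-45,0,0.02,0, 4,-45,0,0.02,0, 4,-45,0,0.02,0, 4,-45,0,0.02,0, 4,-45,0,0.028,0]' 24; python3 -m handwheel '[4,-45,0,0,0, 4,-45,-20,0,0, 4,-30,-20,0,0, 4,-22,-20,0,0, 0,0,-10,0,0,0,0,0,0,0,0,0,0,0,0]' 24; python3 pots.py
```

```text
time: 13.3
tool_pos: [0.5489, 0.0296, 0.1696]
tool_rot: [3.142, 0.0, -2.973]
contact_force: [0.7, -0.1, -0.5]
opening: 0.0235
grip_force: 24.0
time: 14.0
tool_pos: [0.5652, -0.1097, 0.1]
tool_rot: [3.141, 0.0, -2.973]
contact_force: [0.0, 0.3, -0.2]
opening: 0.0236
grip_force: 24.0
top 0.058 141 [array([425.3,  70.2]), array([58.1, 56.9]), np.float64(21.2)] 0.0583
side 0.058 143 [array([559.1, -85.6]), array([57.8, 62.3]), np.float64(9.0)] 0.0569
side 0.058 187 [array([429.2,  70. ]), array([58.3, 60.2]), np.float64(21.2)] 0.0573
14.1 [ 0.56561715 -0.10967081  0.10066488] [-3.14100402e+00  1.59819815e-03 -2.97214099e+00] 0.02351423972097213 23.972871601581573
```

```bash
python3 -m handwheel '[-4,-1.5,0,0,0, 0,0,-15,0,0, 0,0,-8,0,0, 0,0,-5,0,0, 0,0,-4,0,0, 0,0,0,0,0]' 24; python3 -m handwheel '[0,0,0,0,0.35, 0,0,0,0,0.4, 0,0,0,0,0.55, 0,0,0,0,0.7, 0,0,0,0,0.7,0,0,0,0,0.7]' 24;python3 -m handwheel '[0,0,20,0,0.7, 0,0,40,0,0.8, -20,40,30,0,0.8, -40,30,0,0,0.8, -40,30,0,0,0.8, -30,40,0,0,0.8, 0,40,0,0,0.8,0,0,0,0,0.8]' 7; python3 pots.py
python3 - <<'E'
import cv2,numpy as np
p=cv2.imread('pics/last_side.png');q=cv2.imread('pics/last_top.png'); f=lambda a:cv2.resize(a,(400,400),interpolation=cv2.INTER_CUBIC)
cv2.imwrite('pics/g8.png',np.hstack([f(p[140:280,280:420]),f(q[180:280,280:380])]))
E
```

```text
time: 14.7
tool_pos: [0.5608, -0.112, 0.0672]
tool_rot: [3.141, -0.001, -2.974]
contact_force: [0.3, 0.5, -0.3]
opening: 0.0237
grip_force: 24.0
time: 15.3
tool_pos: [0.5611, -0.1122, 0.0677]
tool_rot: [-3.142, 0.0, -2.974]
contact_force: [0.6, -0.1, 1.1]
opening: 0.0628
grip_force: 0.0
time: 16.1
tool_pos: [0.4315, 0.0684, 0.156]
tool_rot: [3.141, 0.001, -2.969]
contact_force: [0.2, 0.0, -0.2]
opening: 0.0738
grip_force: 0.0
top 0.058 155 [array([555.9, -84.6]), array([59.2, 57.8]), np.float64(9.6)] 0.0577
side 0.058 127 [array([558.9, -85.4]), array([58. , 60.1]), np.float64(10.0)] 0.0575
side 0.058 187 [array([428. ,  70.1]), array([58. , 60.1]), np.float64(22.1)] 0.0575
16.2 [0.43263799 0.06541288 0.15568975] [-3.14116941e+00  8.26225979e-04 -2.97120497e+00] 0.07315391017348112 0.0
```

View pics/g8.png

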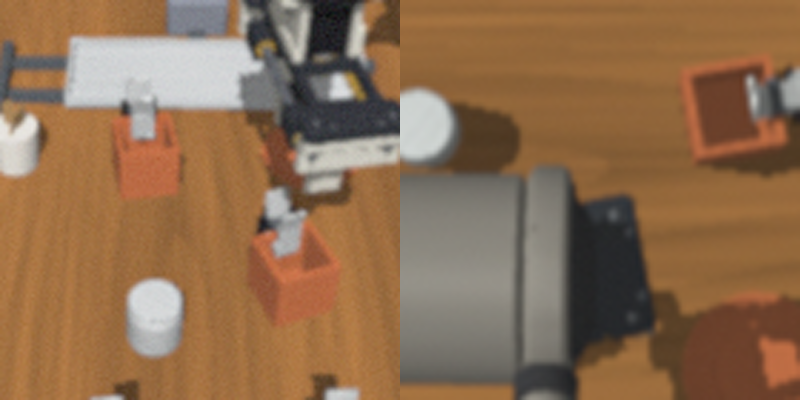

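Both pots now carry their clips with the black plate on the −y side. Before gripping I check how far the hand's carriages and rail stand above the tips, so they clear the clip handles (38 mm above the rim).

Run:
```python
from h import *
D=np.load('s5.npz'); c=eyes.calibration('side'); C=cloud(D['d'],c)
for u in(345,357,363,370,380,390,396,402,415): 
    print(u,[(v,(C[v,u,1]*1000).round(),((C[v,u,2]-.2198)*1000).round()) for v in range(216,246,3)])
```

```text
345 [(216, np.float64(297.0), np.float64(108.0)), (219, np.float64(304.0), np.float64(109.0)), (222, np.float64(311.0), np.float64(110.0)), (225, np.float64(317.0), np.float64(109.0)), (228, np.float64(321.0), np.float64(108.0)), (231, np.float64(321.0), np.float64(100.0)), (234, np.float64(312.0), np.float64(84.0)), (237, np.float64(314.0), np.float64(80.0)), (240, np.float64(60.0), np.float64(-219.0)), (243, np.float64(71.0), np.float64(-219.0))]
357 [(216, np.float64(278.0), np.float64(89.0)), (219, np.float64(305.0), np.float64(110.0)), (222, np.float64(309.0), np.float64(108.0)), (225, np.float64(307.0), np.float64(100.0)), (228, np.float64(304.0), np.float64(90.0)), (231, np.float64(311.0), np.float64(90.0)), (234, np.float64(318.0), np.float64(91.0)), (237, np.float64(320.0), np.float64(86.0)), (240, np.float64(319.0), np.float64(78.0)), (243, np.float64(277.0), np.float64(22.0))]
363 [(216, np.float64(279.0), np.float64(90.0)), (219, np.float64(304.0), np.float64(109.0)), (222, np.float64(307.0), np.float64(106.0)), (225, np.float64(303.0), np.float64(95.0)), (228, np.float64
[... 2248 characters left out ...]
at64(299.0), np.float64(85.0)), (231, np.float64(304.0), np.float64(83.0)), (234, np.float64(282.0), np.float64(52.0)), (237, np.float64(283.0), np.float64(45.0)), (240, np.float64(281.0), np.float64(36.0)), (243, np.float64(281.0), np.float64(28.0))]
415 [(216, np.float64(295.0), np.float64(108.0)), (219, np.float64(296.0), np.float64(102.0)), (222, np.float64(292.0), np.float64(91.0)), (225, np.float64(298.0), np.float64(91.0)), (228, np.float64(304.0), np.float64(90.0)), (231, np.float64(306.0), np.float64(86.0)), (234, np.float64(306.0), np.float64(79.0)), (237, np.float64(306.0), np.float64(72.0)), (240, np.float64(57.0), np.float64(-221.0)), (243, np.float64(70.0), np.float64(-218.0))]
```

```bash
python3 -m handwheel '[0,0,0,-0.15,1, 0,0,0,-0.15,1, 0,0,0,-0.15,1, 0,0,0,-0.15,1, 0,0,0,-0.15,1, 0,0,0,-0.15,1, 0,0,0,-0.15,1, 0,0,0,-0.15,1]' 8; python3 -m handwheel '[0,0,0,-0.15,1, 0,0,0,-0.02,1, 0,0,0,0,1, 0,0,0,0,1]'; python3 pots.py
```

```text
time: 17.0
tool_pos: [0.433, 0.0634, 0.1552]
tool_rot: [-3.141, 0.0, 2.101]
contact_force: [0.1, -0.4, -0.1]
opening: 0.0922
grip_force: 0.0
time: 17.4
tool_pos: [0.4326, 0.0644, 0.1553]
tool_rot: [-3.141, 0.0, 1.942]
contact_force: [-0.2, -0.5, -0.2]
opening: 0.0922
grip_force: 0.0
top 0.058 159 [array([555.5, -84.7]), array([58.7, 57.8]), np.float64(9.6)] 0.058
side 0.058 133 [array([559.3, -87.7]), array([58. , 67.2]), np.float64(8.3)] 0.0576
side 0.058 184 [array([428.7,  69.4]), array([58.7, 61.5]), np.float64(21.6)] 0.0571
17.5 [0.43255669 0.06469019 0.15535169] [3.14155516e+00 6.18899260e-05 1.94094147e+00] 0.09176981985925392 0.0
```

```bash
python3 -m handwheel '[-5.5,5.5,-20,0,1, 0,0,-40,0,1, 0,0,-35,0,1, 0,0,-20,0,1, 0,0,-10,0,1,0,0,0,0,1]' 8; python3 -m handwheel '[0,0,0,0,0.5, 0,0,0,0,0.5, 0,0,0,0,0.5, 0,0,0,0,0.5, 0,0,0,0,0.5, 0,0,0,0,0.5]' 8
```

```text
time: 18.1
tool_pos: [0.4264, 0.0704, 0.0296]
tool_rot: [-3.14, -0.001, 1.94]
contact_force: [0.2, 0.5, 0.4]
opening: 0.0915
grip_force: 0.0
time: 18.7
tool_pos: [0.4271, 0.0704, 0.0308]
tool_rot: [3.141, 0.0, 1.94]
contact_force: [-2.0, -0.5, 5.7]
opening: 0.058
grip_force: 8.0
```

```bash
python3 -m handwheel '[0,0,5,0,0.5, 0,0,15,0,0.5, 0,0,25,0,0.5, 0,0,25,0,0.5, -4,-25,0,-0.07,0.5, -5,-33,0,-0.075,0.5, -5,-35,0,-0.075,0.5, -5,-35,0,-0.075,0.5]' 9; python3 -m handwheel '[-5,-35,0,-0.075,0.5, -5,-35,0,0,0.5, -5,-35,0,0,0.5, -5,-35,0,0,0.5, -3,-25,0,0,0.5, 0,-5,0,0,0.5, 0,0,0,0,0.5]' 9; python3 pots.py
```

```text
time: 19.5
tool_pos: [0.4074, -0.0585, 0.1005]
tool_rot: [-3.142, -0.0, 1.642]
contact_force: [0.6, -0.6, -2.9]
opening: 0.0579
grip_force: 9.0
time: 20.2
tool_pos: [0.3846, -0.2278, 0.1002]
tool_rot: [-3.141, -0.001, 1.568]
contact_force: [0.7, 0.5, -2.5]
opening: 0.058
grip_force: 9.0
top 0.058 159 [array([555.5, -84.6]), array([59. , 58.1]), np.float64(9.6)] 0.0581
side 0.058 131 [array([559.7, -89.2]), array([58. , 69.1]), np.float64(10.9)] 0.0574
20.3 [ 0.38472273 -0.22642473  0.10019277] [-3.14090160e+00 -1.05581254e-03  1.56984361e+00] 0.05805301283687152 8.99982824921608
```

```bash
python3 -m handwheel '[0,0,-25,0,0.5, 0,0,-20,0,0.5, 0,0,-7,0,0.5, 0,0,0,0,0.5]' 9; python3 -m handwheel '[0,0,-1.5,0,0.5, 0,0,-1.5,0,0.5, 0,0,0,0,0.5]' 9
```

```text
time: 20.7
tool_pos: [0.3846, -0.2262, 0.0478]
tool_rot: [-3.14, -0.002, 1.571]
contact_force: [0.3, -0.2, -1.9]
opening: 0.0579
grip_force: 9.0
time: 21.0
tool_pos: [0.3853, -0.2277, 0.0459]
tool_rot: [3.141, 0.001, 1.57]
contact_force: [-0.2, -0.1, -2.4]
opening: 0.0579
grip_force: 9.0
```

```bash
python3 -m handwheel '[0,0,-1.5,0,0.5, 0,0,0,0,0.5]' 9;python3 -m handwheel '[0,0,0,0,0.75, 0,0,0,0,1, 0,0,0,0,1,0,0,0,0,1,0,0,0,0,1]' 9; python3 -m handwheel '[0,0,20,0,1, 0,0,40,0,1, 25,40,30,0.02,1, 35,25,0,0.05,1, 35,25,0,0.05,1, 35,25,0,0.04,1, 35,25,0,0,1,0,0,0,0,1]' 9; python3 pots.py
python3 - <<'E'
import cv2,numpy as np
p=cv2.imread('pics/last_side.png');q=cv2.imread('pics/last_top.png')
cv2.imwrite('pics/g9.png',np.hstack([cv2.resize(p[130:230,260:420],(480,300)),cv2.resize(q[140:320,360:500],(300,386))[:300]]))
E
```

```text
time: 21.2
tool_pos: [0.3853, -0.2278, 0.0445]
tool_rot: [3.14, 0.001, 1.569]
contact_force: [0.6, 0.2, 4.0]
opening: 0.0581
grip_force: 9.0
time: 21.7
tool_pos: [0.3849, -0.2276, 0.0438]
tool_rot: [3.142, 0.0, 1.569]
contact_force: [-0.9, -0.3, 1.0]
opening: 0.0904
grip_force: 0.0
time: 22.5
tool_pos: [0.5507, -0.0889, 0.1305]
tool_rot: [3.139, -0.0, 1.733]
contact_force: [0.6, -1.1, 0.2]
opening: 0.0919
grip_force: 0.0
top 0.072 161 [array([ 384.2, -226.9]), array([59.2, 53.5]), np.float64(89.5)] 0.072
side 0.058 139 [array([559.7, -87.7]), array([57.9, 67.4]), np.float64(7.8)] 0.0574
side 0.072 110 [array([ 386.4, -231.9]), array([58.3, 72.4]), np.float64(0.2)] 0.0716
22.6 [ 0.54729982 -0.09102735  0.13012263] [-3.14049471e+00 -2.63781424e-04  1.73144773e+00] 0.0920776512391452 0.0
```

View pics/g9.png

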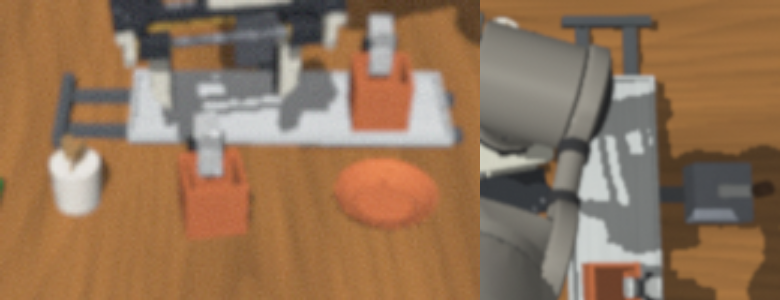

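```bash
python3 -m handwheel '[10,6.5,0,0.006,1, 0,0,-40,0,1, 0,0,-35,0,1, 0,0,-15,0,1, 0,0,-10,0,1,0,0,0,0,1]' 8; python3 -m handwheel '[0,0,0,0,0.5, 0,0,0,0,0.5, 0,0,0,0,0.5, 0,0,0,0,0.5, 0,0,0,0,0.5, 0,0,0,0,0.5]' 9
```

```text
time: 23.2
tool_pos: [0.5567, -0.0856, 0.0298]
tool_rot: [-3.14, -0.001, 1.734]
contact_force: [-0.9, -0.3, 0.3]
opening: 0.0916
grip_force: 0.0
time: 23.8
tool_pos: [0.5575, -0.0853, 0.0312]
tool_rot: [3.141, 0.0, 1.736]
contact_force: [-0.4, 0.5, 2.7]
opening: 0.0579
grip_force: 9.0
```

```bash
python3 -m handwheel '[0,0,5,0,0.5, 0,0,15,0,0.5, 0,0,25,0,0.5, 0,0,25,0,0.5, 2,-20,0,-0.04,0.5, 4,-30,0,-0.06,0.5, 4,-35,0,-0.065,0.5, 4,-35,0,0,0.5]' 9; python3 -m handwheel '[3.5,-23,0,0,0.5, 0,0,0,0,0.5, 0,0,-25,0,0.5, 0,0,-20,0,0.5, 0,0,-7,0,0.5,0,0,-2,0,0.5, 0,0,0,0,0.5]' 9
```

```text
time: 24.6
tool_pos: [0.5712, -0.2061, 0.1007]
tool_rot: [-3.141, -0.0, 1.569]
contact_force: [0.5, 0.5, -1.7]
opening: 0.0576
grip_force: 9.0
time: 25.3
tool_pos: [0.5752, -0.228, 0.0472]
tool_rot: [3.141, 0.0, 1.571]
contact_force: [-0.0, -0.1, -2.6]
opening: 0.0575
grip_force: 9.0
```

```bash
python3 pots.py
```

```text
side 0.058 63 [array([ 389.2, -200. ]), array([13.6, 54.8]), np.float64(80.9)] 0.0578
side 0.072 83 [array([ 577.6, -228.4]), array([63.2, 54. ]), np.float64(88.4)] 0.0725
side 0.072 108 [array([ 387.2, -228.3]), array([56.8, 63.5]), np.float64(0.1)] 0.0715
25.4 [ 0.57551092 -0.22836466  0.04783942] [3.13985783e+00 8.78391885e-04 1.57078058e+00] 0.057484242321698194 8.999412059783936
```

```bash
python3 -m handwheel '[0,0,-1.5,0,0.5, 0,0,-1,0,0.5, 0,0,0,0,0.75, 0,0,0,0,1, 0,0,0,0,1,0,0,0,0,1,0,0,0,0,1]' 9; python3 -m handwheel '[0,0,20,0,1, 0,0,40,0,1, 0,0,40,0,1, -20,-40,0,0,0.8, -20,-43,0,0,0.6, -20,-43,0,0,0.6, -20,-43,0,0,0.6,0,0,0,0,0.6]' 9; python3 pots.py
python3 - <<'E'
import cv2,numpy as np
p=cv2.imread('pics/last_side.png');q=cv2.imread('pics/last_top.png')
cv2.imwrite('pics/g10.png',np.hstack([cv2.resize(p[110:230,260:420],(480,360)),cv2.resize(q[140:320,360:500],(280,360))]))
E
```

```text
time: 26.1
tool_pos: [0.5749, -0.2283, 0.0442]
tool_rot: [3.141, 0.0, 1.57]
contact_force: [0.5, -0.2, -0.6]
opening: 0.0905
grip_force: 0.0
time: 26.9
tool_pos: [0.4918, -0.4027, 0.144]
tool_rot: [-3.141, 0.002, 1.564]
contact_force: [1.3, 0.1, -0.4]
opening: 0.0575
grip_force: 0.0
top 0.072 153 [array([ 573.3, -226.9]), array([57.5, 57.7]), np.float64(0.2)] 0.0718
top 0.072 96 [array([ 389.1, -226.8]), array([58.5, 43.8]), np.float64(89.6)] 0.0725
side 0.058 61 [array([ 575.5, -200.6]), array([54.3,  8.4]), np.float64(0.9)] 0.0578
side 0.058 64 [array([ 388.8, -199.9]), array([ 8.6, 54.4]), np.float64(86.2)] 0.0577
side 0.072 102 [array([ 575.4, -230.1]), array([55.6, 67.6]), np.float64(1.6)] 0.0717
side 0.072 111 [array([ 386.7, -233. ]), array([70.5, 57.6]), np.float64(89.9)] 0.0714
27.0 [ 0.49406072 -0.39813158  0.14390284] [-3.14151958e+00 -6.26983860e-04  1.56784074e+00] 0.05552284031121603 0.0
```

View pics/g10.png

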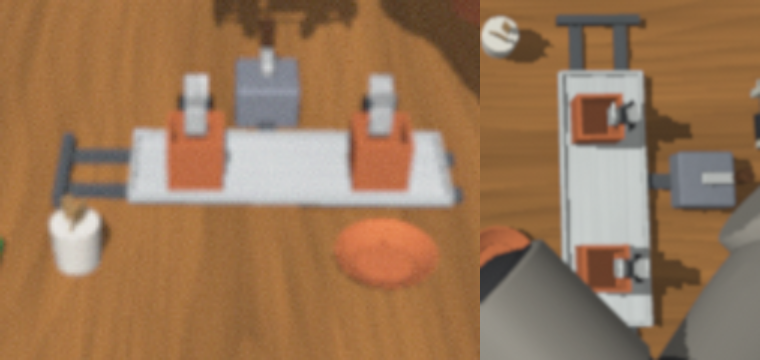

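Both labelled pots stand upright in the tray. Now the knob.

```bash
python3 -m handwheel '[1.5,1,-30,0,0.6, 0,0,-30,0,0.6, 0,0,-18,0,0.6, 0,0,-5,0,0.6, 0,0,0,0,0]' 15; python3 -m handwheel '[0,0,0,0,0, 0,0,0,0,0, 0,0,0,0,0, 0,0,0,0,0, 0,0,0,0,0, 0,0,0,0,0]' 15
python3 - <<'E'
import numpy as np
a=np.deg2rad(270-22.5*np.arange(17)); print(np.diff(35*np.c_[np.cos(a),np.sin(a)],axis=0).round(1).tolist())
E
```

```text
time: 27.5
tool_pos: [0.4968, -0.395, 0.0608]
tool_rot: [-3.141, -0.001, 1.572]
contact_force: [0.8, -0.2, -0.5]
opening: 0.0509
grip_force: 0.0
time: 28.1
tool_pos: [0.496, -0.3965, 0.0618]
tool_rot: [-3.141, 0.0, 1.57]
contact_force: [-2.9, 0.4, 6.6]
opening: 0.0173
grip_force: 15.0
[[-13.4, 2.7], [-11.4, 7.6], [-7.6, 11.4], [-2.7, 13.4], [2.7, 13.4], [7.6, 11.4], [11.4, 7.6], [13.4, 2.7], [13.4, -2.7], [11.4, -7.6], [7.6, -11.4], [2.7, -13.4], [-2.7, -13.4], [-7.6, -11.4], [-11.4, -7.6], [-13.4, -2.7]]
```

```bash
python3 -m handwheel '[-13.4,2.7,0,0,0, -11.4,7.6,0,0,0, -7.6,11.4,0,0,0, -2.7,13.4,0,0,0, 0,0,0,0,0, 0,0,0,0,0]' 15
```

```text
time: 28.7
tool_pos: [0.4613, -0.3611, 0.0618]
tool_rot: [3.142, -0.0, 1.571]
contact_force: [-4.3, 1.7, 7.5]
opening: 0.0176
grip_force: 15.0
```

Turning well with small forces; continuing.

```bash
python3 -m handwheel '[2.7,13.4,0,0,0, 7.6,11.4,0,0,0, 11.4,7.6,0,0,0, 13.4,2.7,0,0,0, 13.4,-2.7,0,0,0, 11.4,-7.6,0,0,0, 7.6,-11.4,0,0,0, 2.7,-13.4,0,0,0]'; python3 -m handwheel '[-2.7,-13.4,0,0,0, -7.6,-11.4,0,0,0, -11.4,-7.6,0,0,0, -13.4,-2.7,0,0,0, -13.4,2.7,0,0,0, -11.4,7.6,0,0,0, -7.6,11.4,0,0,0, -2.7,13.4,0,0,0]'; python3 pots.py
```

```text
time: 29.5
tool_pos: [0.5316, -0.3615, 0.0616]
tool_rot: [-3.14, -0.001, 1.571]
contact_force: [-7.8, 2.7, 8.6]
opening: 0.0172
grip_force: 15.0
time: 30.3
tool_pos: [0.4612, -0.363, 0.0619]
tool_rot: [3.14, 0.003, 1.57]
contact_force: [3.2, -1.2, 0.8]
opening: 0.0172
grip_force: 15.0
top 0.072 165 [array([ 597. , -227.7]), array([59.4, 57. ]), np.float64(89.5)] 0.0716
top 0.072 150 [array([ 408.6, -226.8]), array([58.1, 54. ]), np.float64(89.7)] 0.0722
side 0.058 63 [array([ 413.1, -200.3]), array([ 8. , 54.7]), np.float64(89.6)] 0.0573
side 0.072 100 [array([ 599.9, -230.7]), array([55.8, 65.3]), np.float64(2.5)] 0.0713
side 0.072 106 [array([ 413. , -228.4]), array([67.4, 57.9]), np.float64(85.0)] 0.0715
30.4 [ 0.46128434 -0.36083194  0.06177935] [3.14131967e+00 4.13019292e-06 1.57090980e+00] 0.017793884075291037 15.00096246600151
```

```bash
A='x'; python3 -m handwheel '[2.7,13.4,0,0,0, 7.6,11.4,0,0,0, 11.4,7.6,0,0,0, 13.4,2.7,0,0,0, 13.4,-2.7,0,0,0, 11.4,-7.6,0,0,0, 7.6,-11.4,0,0,0, 2.7,-13.4,0,0,0]'; python3 -m handwheel '[-2.7,-13.4,0,0,0, -7.6,-11.4,0,0,0, -11.4,-7.6,0,0,0, -13.4,-2.7,0,0,0, -13.4,2.7,0,0,0, -11.4,7.6,0,0,0, -7.6,11.4,0,0,0, -2.7,13.4,0,0,0]'; python3 -m handwheel '[2.7,13.4,0,0,0, 7.6,11.4,0,0,0, 11.4,7.6,0,0,0, 13.4,2.7,0,0,0, 13.4,-2.7,0,0,0, 11.4,-7.6,0,0,0, 7.6,-11.4,0,0,0, 2.7,-13.4,0,0,0]';  python3 -m handwheel '[-2.7,-13.4,0,0,0, -7.6,-11.4,0,0,0, -11.4,-7.6,0,0,0, -13.4,-2.7,0,0,0, 0,0,0,0,0, 0,0,0,0,0]'; python3 pots.py
```

```text
time: 31.2
tool_pos: [0.5316, -0.3615, 0.0616]
tool_rot: [-3.14, -0.001, 1.572]
contact_force: [-9.2, 2.7, 9.4]
opening: 0.0172
grip_force: 15.0
time: 32.0
tool_pos: [0.4612, -0.363, 0.0618]
tool_rot: [3.14, 0.003, 1.57]
contact_force: [3.5, -3.6, 2.4]
opening: 0.0182
grip_force: 15.0
time: 32.8
tool_pos: [0.5316, -0.3612, 0.0616]
tool_rot: [-3.14, -0.001, 1.572]
contact_force: [-8.6, 2.9, 10.2]
opening: 0.0175
grip_force: 15.0
time: 33.4
tool_pos: [0.4966, -0.3966, 0.0617]
tool_rot: [3.141, -0.0, 1.57]
contact_force: [-1.9, 1.6, 7.2]
opening: 0.0177
grip_force: 15.0
top 0.072 171 [array([ 633.1, -227.4]), array([58.3, 56.7]), np.float64(0.7)] 0.0721
top 0.072 75 [array([ 457.8, -227.8]), array([58.3, 24.9]), np.float64(89.8)] 0.0716
side 0.058 61 [array([ 449.9, -201.9]), array([14.2, 55.1]), np.float64(78.5)] 0.0573
side 0.058 63 [array([ 636.1, -202.2]), array([55. ,  6.7]), np.float64(0.2)] 0.059
side 0.072 101 [array([ 637.2, -230.1]), array([55.8, 63.4]), np.float64(1.9)] 0.0717
side 0.072 103 [array([ 446.3, -231.4]), array([68.4, 57.9]), np.float64(87.7)] 0.0716
33.5 [ 0.49679385 -0.39651387  0.06172644] [ 3.14117705e+00 -1.24497653e-04  1.57050958e+00] 0.017478382957375242 15.002550780773163
```

```bash
python3 -m handwheel '[-2,0,0,0,0, -2,0,0,0,0, 0,0,0,0,0,0,0,0,0,0]' 15
```

```text
time: 33.9
tool_pos: [0.4955, -0.3966, 0.0618]
tool_rot: [3.136, 0.001, 1.571]
contact_force: [8.3, 1.1, 2.3]
opening: 0.0177
grip_force: 15.0
```

The stop is felt: only 1.3 mm of give while the force rises to 8 N. I release and retreat.

```bash
python3 -m handwheel '[0,0,0,0,0.4, 0,0,0,0,0.5, 0,0,0,0,0.5, 0,0,0,0,0.5, 0,0,30,0,0.5, 0,0,40,0,0.5, 0,0,40,0,0.5, -20,40,20,0,0.5]'; python3 -m handwheel '[-30,40,0,0,0.5, -20,50,0,0,0.5, 0,50,0,0,0.5, 0,50,0,0,0.5, 0,50,0,0,0.5, 0,50,0,0,0.5, 0,40,0,0,0.5, 0,0,0,0,0.5]'; python3 pots.py;python3 - <<'E'
import cv2,numpy as np
p=cv2.imread('pics/last_side.png');q=cv2.imread('pics/last_top.png')
cv2.imwrite('pics/g11.png',np.hstack([cv2.resize(p[100:230,230:450],(440,260)),cv2.resize(q[120:320,330:510],(360,400))[:260]]) )
E
```

```text
time: 34.7
tool_pos: [0.4744, -0.3607, 0.1946]
tool_rot: [3.136, 0.007, 1.568]
contact_force: [-0.0, 0.5, 1.2]
opening: 0.0458
grip_force: 0.0
time: 35.5
tool_pos: [0.423, -0.0259, 0.1914]
tool_rot: [-3.141, -0.001, 1.575]
contact_force: [0.4, 0.6, -0.3]
opening: 0.0459
grip_force: 0.0
top 0.072 171 [array([ 632.9, -227.9]), array([58.4, 57.2]), np.float64(0.0)] 0.0716
top 0.072 134 [array([ 444.2, -228.1]), array([59.8, 52.1]), np.float64(89.6)] 0.0716
side 0.058 61 [array([ 448.1, -202.5]), array([15.1, 58.1]), np.float64(80.3)] 0.0572
side 0.058 63 [array([ 635.8, -201. ]), array([ 7.7, 54.5]), np.float64(88.2)] 0.0579
side 0.072 100 [array([ 637.1, -233.3]), array([55.3, 70.7]), np.float64(2.0)] 0.0713
side 0.072 62 [array([ 464.8, -225.4]), array([36.3, 76.4]), np.float64(23.8)] 0.0711
35.6 [ 0.42374016 -0.0293203   0.19137323] [3.14125834e+00 4.85425494e-04 1.57292258e+00] 0.04580347533506976 0.0
```

View pics/g11.png

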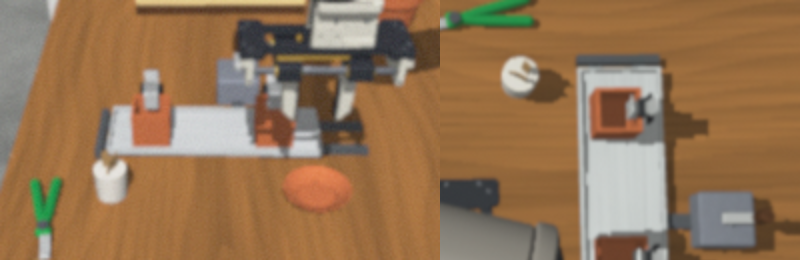

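The tray is at its far stop, against the end bar (top-view half, about px (620,60)). Both labelled pots are upright in it, and the bystanders have not moved.

```bash
python3 -c "
from cell import robot; print(robot.hand_in())"
```

```text
the job is handed in; nothing more can be done
None
```

The job is handed in at about 36 s of the 210 s: both pots found on the shelf carry a clip with the black plate outside and stand upright in the tray, which three clockwise crank turns brought to its far stop.

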